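# Put the calibration weight away in a case whose cover may be locked

### The job

Put the loose calibration weight back in its grey case: slide the case's cover fully open, stand the weight upright on the floor of the well under it, and slide the cover fully shut again. Nobody knows whether the cover is locked; if it does not move when you try it, turn the plain round knob on the case about a quarter turn, either way, and try again. Leave the timer, the petri dish and the beaker where they are.

Things in the scene. Friction and masses are not known exactly. Their poses are not given: they have to be found in the camera images.
- case: Grey steel case fixed to the worktop, 160 (x) x 240 (y) x 54 mm; origin at the centre of its underside, x to its back, z up. A lock rail (x 18 to 80 mm, top z 54) runs along the back; it hides the cover's lock. Before it, y > 0 holds the well, y < 0 is a closed deck (tops z 40; front guide z 45). All parts turn with the case.
- well (a point): Centre of the well's floor, 5.5 mm above the worktop, at case (-24, 58, 5.5) mm; axes as the case. The well is 84 (x) x 92 (y) mm inside and 34.5 mm deep; the 32 mm high weight fits upright under the cover. Reachable only when the cover is open.
- cover (a joint): Sliding cover in m: 0 = shut over the well, 0.106 = fully open (end stop), slid along the case's -y over the deck. Stays where left, needs about 2 N. When locked it gives only 2 to 5 mm and stops hard; a 10 N try is enough.
- cover_grip (a point): Centre of the black upright grip bar on the aluminium cover; moves with the cover, axes as the case; straight above the well's centre when shut. Bar 50 (x) x 10 (y) mm, 26 mm high: top 13 mm above this point (70.5 mm above the worktop), cover's upper face 13 mm below it. Cover 96 (x) x 108 (y) x 4 mm, centred on the bar.
- knob_grip (a point): On the vertical axis of the plain round black knob, at case (54, 0, 67) mm, fixed to the case. Knob 34 mm across, z 55 to 78 mm, no pointer, no stops, stays where left, turns at 0.06 N m. In each half turn it locks the cover over about 75 degrees and frees it over 105: a locked cover is freed by 80 to 95 degrees either way; turning the knob of a free cover may lock it.
- weight_mid (a point): Centre, half-way up, of the loose pale grey metal calibration weight: a body 22 mm across with a neck and a small knob on top, 32 mm high in all, standing upright on the worktop, z up; about 50 g.
- timer: Small white bench timer, 62 x 68 x 18 mm, a bystander; origin at the centre of its underside.
- petri: Flat round petri dish, 89 mm across, 14 mm high, a bystander; origin at the centre of its underside.
- beaker: Small beaker, 54 mm across, 69 mm high, a bystander; origin at the centre of its underside.

How it is judged:
By the outcome, as a careful person would: the job done as asked, in the order asked, and still so for the second after the job is handed in, with the robot touching nothing.
It also fails if it takes over 72 s, if anything falls off the work surface, if the arm or the gripper's body presses on something with over 40 N, if the wrist force passes 120 N, or if a joint passes its speed limit or range.

### The arm

A 6-joint arm with a two-finger parallel gripper is mounted at the origin on a cart in front of the work surface, level with it; the furniture and walls round the work are solid. World frame = base frame: x ahead of the robot, y to its left, z up, the work surface at z = 0. Lengths are in m, angles in rad, forces in N, time in s.
With the tool pointing down it reaches from about 0.375 to 0.75 m from the base axis. Payload 9 kg.
Tool frame: the origin (TCP) lies midway between the tips of the shut fingers; the grasp point (between the pads) lies 19 mm behind it; z points along the fingers, y is the line along which they close (so a half turn about z gives the same grasp; the last joint's range is limited). The gripper opens to 85 mm and grips with 20 to 120 N. Pads are 22 mm wide; open, the fingers measure 114 mm over their backs; the gripper's body (76 mm by 85 mm) begins 54 mm behind the grasp point. The pads swing forward as they close: fully open they stand 13 mm farther back than shut.
Start: joints at [-1.518, 0.104, 0.097, 1.564, 0, 1.353], TCP at [0.161, -0.578, 0.207] pointing down, gripper open.
Joint ranges: [-2.99, 2.99], [-0.84, 1.86], [-1.1, 1.16], [-1.84, 2.11], [-1.51, 1.56], [-3.14, 3.14]. Speed limits (rad/s): [2.22, 2.22, 2.57, 3.14, 3.14, 3.14].

### API

Orientations are given as a unit quaternion [x, y, z, w].
In Python, from plant import sensors, imaging, job_done, nets gives the robot as it stands. The module is installed in compiled form; this text tells all that it offers.
- The arm moves only by the tool move_arm, never from a script. Its argument "targets" is a list of rows, each a list of 7 numbers: the finger opening in cm, from 0 to 8.54, then the shift along the tool's x, y, z in cm, then the turn, a rotation vector about the tool's x, y, z in degrees. A call has 1 to 20 rows; each row is the pose to reach, as a shift and turn from the pose commanded when the call began, along the tool's axes at that moment; what a row does not reach only later rows make up. A row lasts 1/8 s, in which the tool goes at most 62.5 mm and 10.7 degrees, less where a joint would pass 70% of its speed; a pose out of reach is approached as far as the arm can. A call with a gripper value outside its range is refused whole. The fingers move at their own pace and stop on an object; "squeeze" is the grip in N (left out, the last holds). Time passes only in rows, so rows that repeat a pose let the fingers close. It gives the time, the measured TCP pose, the force, the opening and the grip force at its end, in the units of the state.
- sensors.get_obs(): the state, without advancing time (a new reading comes with each control period).
- imaging.camera(name): name is "scene" or "top" or "wrist"; returns the picture (420x560x3 uint8, red, green, blue); there is no depth.
- imaging.calibration(name): a dict with "fov_y" (degrees; the focal length in pixels is half the picture's height over the tangent of half this angle, whatever the lens; pixels are square), "cx", "cy" (the principal point, pixels), "view" (4x4, takes a point from world to camera coordinates). Camera axes: x right, y down, z forward; pixel columns grow to the right and rows downward; lengths in m; the calibration is good to about 2 mm. The wrist camera is an equidistant fisheye: a pixel r from the principal point sees the ray r / f radians off the axis. A picture is of the moment at which its call begins: read the wrist's pose just before it. calibration takes no time and is no camera call; for the wrist camera it gives the pose at the moment of the call.
- job_done(): hands the job in; it is judged then, once.
Trained networks look in the newest picture that a camera, given by its name, has taken for a name from the list of things; names that differ only in an ending like _2 or _b are one class to them, and where a whole thing is asked for, a point or a joint stands for the part that bears it (a point fixed in the world has none). Each returns a list of dicts, best first, with "p" (0 to 1); they miss things now and then, are a little off and sometimes report something else, mostly with a low value. They report only what shows in the picture. A call takes as long as a camera call.
- nets.outline_of(camera, target): "pixels" (420x560 bool, what is visible of it) and "rect" ([left, top, right, bottom] in pixels, round what is visible of it).
The state is a dict: "t": time; "joint_pos": joint angles; "dq": joint speeds; "tau": joint torques, N m; "tool_pos": TCP position; "tool_rot": TCP orientation; "contact_force": force on the tool from outside, world axes, zero at the start; "moment": the same for the moment, N m; "finger_gap": opening from 0.0 (shut) to 1.0 (fully open); "finger_force": force on a finger pad.
Only numpy, scipy, OpenCV 4.12 (cv2) and the standard library are available. Lean on these libraries where they do the work, as an engineer would, in place of code of your own. Each camera call takes 0.05 s, during which the arm holds its last target. There are 200 camera calls.

## Working session

There is one attempt and no reset: what is moved stays moved. The work goes in short steps, Python scripts to look and compute and a tool call to move; the robot and the scene stay as the last step left them, time stands still between calls to the robot, and variables do not carry over. Pictures are saved under pics/ and viewed, at most 10 in all, crops included, and the job is handed in when it is done.

Besides the shell and the picture viewer there is one more tool, called after ">>>" as name(argument=value, ...), one argument or row to a line, values as JSON. move_arm: Moves the arm, as the interface text tells. Its arguments: {"type":"object","properties":{"targets":{"type":"array"},"squeeze":{"type":"number"}},"required":["targets"]}

```bash
mkdir -p pics; cat > h.py <<'E'
import numpy as np, cv2
from scipy.spatial.transform import Rotation as R
from plant import sensors, imaging, job_done, nets
def ray(cam,px,cal=None):
    c=cal or imaging.calibration(cam); f=210/np.tan(np.radians(c['fov_y']/2))
    u=(px[0]-c['cx'])/f; v=(px[1]-c['cy'])/f
    if cam=='wrist':
        r=np.hypot(u,v); d=np.array([u/r*np.sin(r),v/r*np.sin(r),np.cos(r)]) if r>0 else np.array([0,0,1.])
    else: d=np.array([u,v,1.])
    V=np.array(c['view']); Rm=V[:3,:3]; return -Rm.T@V[:3,3], Rm.T@d
def atz(cam,px,z,cal=None):
    o,d=ray(cam,px,cal); return o+d*(z-o[2])/d[2]
def proj(cam,P,cal=None):
    c=cal or imaging.calibration(cam); f=210/np.tan(np.radians(c['fov_y']/2))
    V=np.array(c['view']); q=V[:3,:3]@np.asarray(P)+V[:3,3]
    if cam=='wrist':
        th=np.arctan2(np.hypot(q[0],q[1]),q[2]); k=th/np.hypot(q[0],q[1])
        return np.array([c['cx']+f*q[0]*k,c['cy']+f*q[1]*k])
    return np.array([c['cx']+f*q[0]/q[2],c['cy']+f*q[1]/q[2]])
def totool(dw):
    return R.from_quat(sensors.get_obs()['tool_rot']).inv().apply(dw)*100
E
python3 - <<'E'
from h import *
ims={}
for c in ('scene','top'):
    im=imaging.camera(c); cv2.imwrite(f'pics/{c}0.png',im[:,:,::-1])
    print(c,imaging.calibration(c)['fov_y'],ray(c,(280,210)))
    for t in ('case','cover','cover_grip','knob_grip','weight_mid','timer','petri','beaker'):
        for o in nets.outline_of(c,t)[:2]:
            m=o['pixels']; ys,xs=np.nonzero(m); print(t,round(o['p'],2),o['rect'],xs.mean().round(1),ys.mean().round(1),atz(c,(xs.mean(),ys.mean()),0).round(3))
o=sensors.get_obs();print(o['t'],o['tool_pos'],o['tool_rot'],o['contact_force'],R.from_quat(o['tool_rot']).as_matrix().round(3))
E
```

```text
scene 48.79311270668599 (array([-0.08017236,  1.10156494,  0.64727856]), array([ 0.44380699, -0.79396325, -0.41561972]))
case 0.95 [211.3, 204.7, 303.2, 267.0] 252.6 235.3 [0.598 0.061 0.   ]
case 0.61 [299.5, 196.4, 305.3, 206.2] 302.3 200.9 [ 0.577 -0.236 -0.   ]
cover_grip 0.93 [229.9, 228.8, 272.8, 249.6] 250.1 238.9 [0.593 0.084 0.   ]
knob_grip 0.81 [207.8, 206.6, 298.5, 267.6] 252.9 235.1 [0.598 0.06  0.   ]
weight_mid 0.64 [299.3, 193.7, 305.6, 204.8] 302.0 201.2 [ 0.577 -0.233  0.   ]
timer 0.49 [326.2, 205.4, 347.3, 217.5] 337.7 210.2 [ 0.436 -0.216  0.   ]
petri 0.52 [324.3, 186.9, 348.5, 199.0] 335.4 192.9 [ 0.5   -0.353  0.   ]
beaker 0.94 [195.2, 263.2, 219.5, 296.4] 206.9 279.5 [0.576 0.319 0.   ]
top 47.12306826013782 (array([0.44467773, 0.00383273, 1.19299732]), array([ 0.06828618,  0.01414295, -0.99760769]))
case 0.61 [195.3, 154.1, 302.4, 227.8] 249.3 190.5 [0.576 0.097 0.   ]
cover_grip 0.71 [202.5, 182.9, 245.2, 218.7] 224.1 200.0 [0.553 0.16  0.   ]
cover_grip 0.35 [352.7, 229.8, 382.3, 261.6] 368.4 247.1 [ 0.433 -0.196  0.   ]
knob_grip 0.76 [195.1, 154.2, 302.7, 227.8] 248.9 190.8 [0.575 0.098 0.   ]
weight_mid 0.54 [364.9, 188.9, 375.5, 196.4] 370.6 192.5 [ 0.568 -0.204  0.   ]
timer 0.79 [352.0, 231.6, 383.0, 262.8] 368.6 247.1 [ 0.433 -0.196  0.   ]
petri 0.75 [406.8, 200.2, 445.3, 239.0] 424.3 220.8 [ 0.496 -0.335  0.   ]
beaker 0.77 [121.8, 194.4, 151.3, 216.0] 135.9 204.4 [0.544 0.381 0.   ]
0.9 [ 0.16051135 -0.57815353  0.20704007] [9.90847972e-01 1.34982568e-01 5.60519856e-06 4.29431486e-05] [ 0.12916505 -0.03689847  0.42989832] [[ 0.964  0.267  0.   ]
 [ 0.267 -0.964 -0.   ]
 [-0.     0.    -1.   ]]
```

```bash
python3 - <<'E'
import cv2
a=cv2.imread('pics/top0.png')[140:290,110:460]; cv2.imwrite('pics/topc.png',cv2.resize(a,(800,343),interpolation=cv2.INTER_CUBIC))
E
```

```text
(no output)
```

View pics/topc.png

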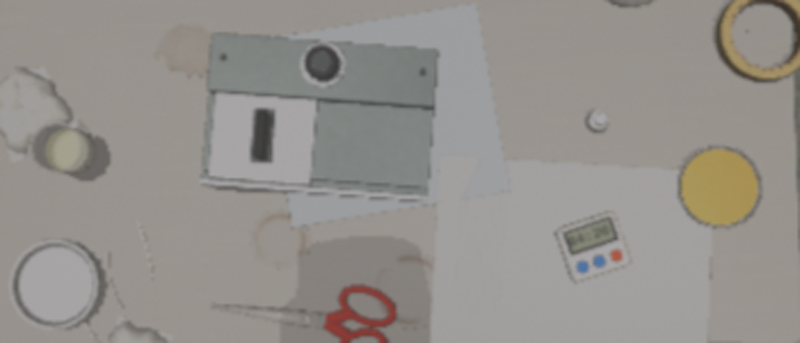

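Top view: case with cover shut (bar at full-image px (224.6,199)), knob (251,167.6), weight (371,192.5), timer, petri and beaker well clear. Fitting the case pose.

```bash
python3 - <<'E'
from h import *
full=lambda p:(110+p[0]/2.2857,140+p[1]/2.2857)
imaging.camera('top')
m=nets.outline_of('top','cover_grip')[0]; print(m['rect'])
pts=[((211,33),(80,120,54)),((437,49),(80,-120,54)),((322,63),(54,0,78)),((262,135),(-24,58,70.5)),((205,178),(-80,120,45)),((427,197),(-80,-120,45))]
W=[];L=[]
for p,l in pts:
    W.append(atz('top',full(p),l[2]/1000)[:2]);L.append(np.array(l[:2])/1000)
W=np.array(W);L=np.array(L)
z=(L-L.mean(0))@[1,1j];w=(W-W.mean(0))@[1,1j]
a=np.angle((w*z.conj()).sum());c,s=np.cos(a),np.sin(a);Rm=np.array([[c,-s],[s,c]])
t=W.mean(0)-Rm@L.mean(0); print('yaw',np.degrees(a),'org',t); print((W-L@Rm.T-t).round(4)*1000)
for n,l in(('bar',(-.024,.058)),('knob',(.054,0))): print(n,Rm@l+t)
print('weight',atz('top',full((597,120)),.03))
o=sensors.get_obs();M=R.from_quat(o['tool_rot']);
print('tool y dir deg',np.degrees(np.arctan2(*M.as_matrix()[[1,0],1])))
b=np.r_[Rm@[-.024,.058]+t,.2]; print(totool(b-o['tool_pos']),o['t'])
E
```

```text
[201.0, 181.5, 245.5, 221.2]
yaw -4.587364906768575 org [0.57040714 0.09122132]
[[-1.5  0.7]
 [-2.3  3.1]
 [-3.  -0.1]
 [-2.5 -1.5]
 [ 6.1 -4.6]
 [ 3.1  2.4]]
bar [0.55112282 0.15095501]
knob [0.62423416 0.08690244]
weight [ 0.5643375  -0.20057079  0.03      ]
tool y dir deg -74.4841022964743
[ 57.1416091  -59.80746711   0.69556731] 1.0
```

>>> move_arm(
  targets=[
    [5,57.1,-59.8,0.7,0,0,-160],
    [5,57.1,-59.8,0.7,0,0,-160],
    [5,57.1,-59.8,0.7,0,0,-160],
    [5,57.1,-59.8,0.7,0,0,-160],
    [5,57.1,-59.8,0.7,0,0,-160],
    [5,57.1,-59.8,0.7,0,0,-160],
    [5,57.1,-59.8,0.7,0,0,-160],
    [5,57.1,-59.8,0.7,0,0,-160],
    [5,57.1,-59.8,0.7,0,0,-160],
    [5,57.1,-59.8,0.7,0,0,-160],
    [5,57.1,-59.8,0.7,0,0,-160],
    [5,57.1,-59.8,0.7,0,0,-160],
    [5,57.1,-59.8,0.7,0,0,-160],
    [5,57.1,-59.8,0.7,0,0,-160],
    [5,57.1,-59.8,0.7,0,0,-160],
    [5,57.1,-59.8,0.7,0,0,-160],
    [5,57.1,-59.8,0.7,0,0,-160],
  ],
)

```text
t: 3.12
tool_pos: [0.5507, 0.1506, 0.2001]
tool_rot: [0.041, 0.999, -0.0, 0.0]
contact_force: [0.2, 0.3, 0.1]
finger_gap: 0.59
finger_force: 0.0
```

```bash
python3 - <<'E'
from h import *
o=sensors.get_obs();cal=imaging.calibration('wrist');im=imaging.camera('wrist');cv2.imwrite('pics/w1.png',im[:,:,::-1])
print(o['t'],o['tool_pos'],R.from_quat(o['tool_rot']).as_matrix().round(3),o['joint_pos'])
print(cal['fov_y'],ray('wrist',(280,210.01),cal))
t=np.array([0.5704,0.0912]);a=np.radians(-4.6);c,s=np.cos(a),np.sin(a)
for l in((-.024,.058,.0705),(.054,0,.078),(.08,.12,.054),(.08,-.12,.054),(-.08,.12,.045)): print(l,proj('wrist',np.r_[np.array([[c,-s],[s,c]])@l[:2]+t,l[2]],cal))
for n in('cover_grip','knob_grip'):
  for q in nets.outline_of('wrist',n)[:2]: print(n,q['p'],q['rect'])
E
```

```text
3.125 [0.55071713 0.15055771 0.20005607] [[-0.997  0.082  0.   ]
 [ 0.082  0.997 -0.   ]
 [-0.    -0.    -1.   ]] [ 3.79372018e-02  1.35863241e-02 -9.12429575e-03  1.54795183e+00
 -1.16852313e-04  1.20261219e-01]
65.70646984690485 (array([0.46698519, 0.15778916, 0.3673797 ]), array([ 0.31890644, -0.02678848, -0.94740755]))
(-0.024, 0.058, 0.0705) [280.25595623 194.17029739]
(0.054, 0, 0.078) [223.81685339 269.90251171]
(0.08, 0.12, 0.054) [335.40278298 279.40145253]
(0.08, -0.12, 0.054) [132.09175582 275.64449904]
(-0.08, 0.12, 0.045) [342.33688465 133.53466439]
cover_grip 0.7 [226.7, 139.8, 338.8, 227.3]
knob_grip 0.57 [115.9, 128.2, 345.2, 281.9]
```

View pics/w1.png

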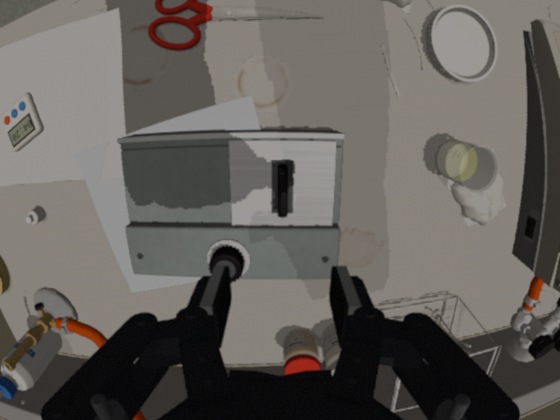

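```bash
python3 - <<'E'
import cv2
a=cv2.imread('pics/w1.png')[120:290,190:350]; cv2.imwrite('pics/w1c.png',cv2.resize(a,(560,595),interpolation=cv2.INTER_CUBIC))
E
```

```text
(no output)
```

View pics/w1c.png

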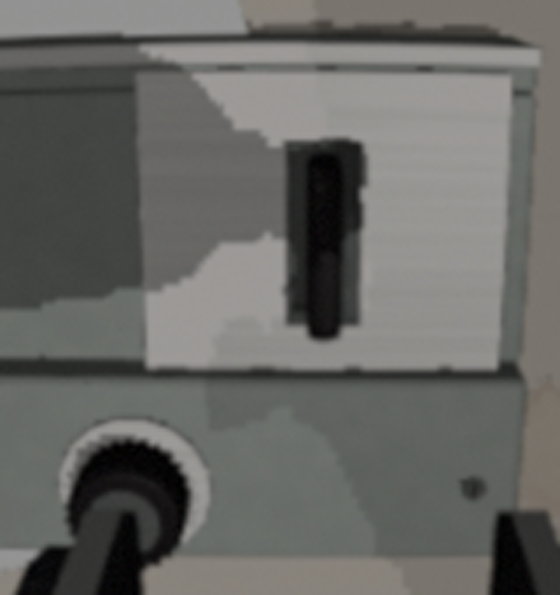

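```bash
python3 - <<'E'
from h import *
b=atz('wrist',(282.6,191.4),.0705);print(b,sensors.get_obs()['t'])
for p,z in (((333.7+5,277),.054),((343.4,134),.045),((134,277),.054)):print(atz('wrist',p,z))
b[2]=.0495;print(totool(b-sensors.get_obs()['tool_pos']))
E
```

```text
[0.5486432  0.15329867 0.0705    ] 3.275
[0.65698602 0.20830126 0.054     ]
[0.50074225 0.21814791 0.045     ]
[ 0.64282204 -0.03267507  0.054     ]
[ 0.23855443  0.26446468 15.06174524]
```

>>> move_arm(
  targets=[
    [5,0.24,0.26,6,0,0,0],
    [5,0.24,0.26,12,0,0,0],
    [5,0.24,0.26,14.0,0,0,0],
    [5,0.24,0.26,15.0,0,0,0],
    [0,0.24,0.26,15.0,0,0,0],
    [0,0.24,0.26,15.0,0,0,0],
    [0,0.24,0.26,15.0,0,0,0],
    [0,0.24,0.26,15.0,0,0,0],
    [0,0.24,0.26,15.0,0,0,0],
  ],
  squeeze=40,
)

```text
t: 4.4
tool_pos: [0.5487, 0.1536, 0.0502]
tool_rot: [0.039, 0.999, -0.0, 0.0]
contact_force: [0.2, -0.4, -0.0]
finger_gap: 0.0
finger_force: 0.0
```

```bash
python3 - <<'E'
from h import *
print(sensors.get_obs()['finger_gap'],sensors.get_obs()['t'])
a=imaging.camera('wrist');s=imaging.camera('scene')
p=np.hstack([cv2.resize(a[:,100:440],(400,494)),cv2.resize(s[170:290,180:310],(400,369),interpolation=2)[:369] if 0 else cv2.copyMakeBorder(cv2.resize(s[170:290,180:310],(400,369),interpolation=2),0,125,0,0,0)])
cv2.imwrite('pics/g2.png',p[:,:,::-1])
E
```

```text
0.00016631550235764468 4.4
```

View pics/g2.png

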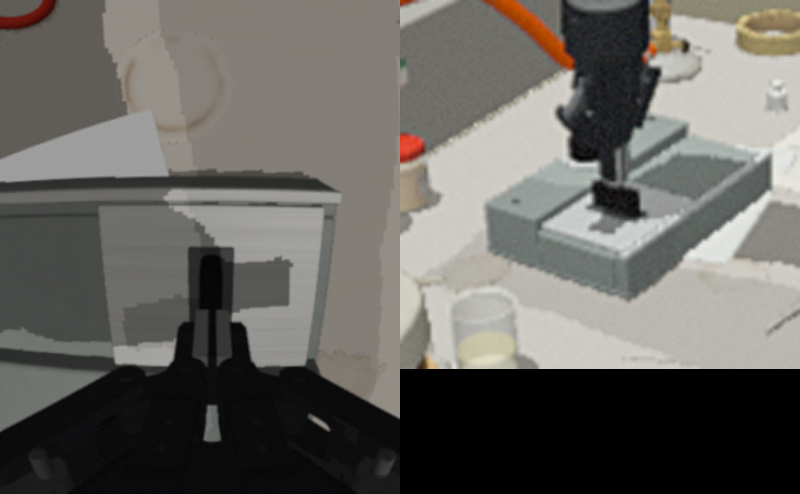

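```bash
python3 - <<'E'
from h import *
o=sensors.get_obs();p=o['tool_pos'];M=R.from_quat(o['tool_rot']).as_matrix()
k=340/400
f=lambda q:(100+q[0]*k,q[1]*k)
u=lambda P:((proj('wrist',P)-[100,0])/k).round()
print('TCP',u(p),'grasp',u(p-M[:,2]*.019))
for x in(0.523,0.548,.573):
  print(x,u([x,.1533,.0705]),u([x,.1533,.0445]))
for q in((210,252),(210,262),(188,247),(232,247)):print(q,atz('wrist',f(q),.0705),atz('wrist',f(q),.0445))
print(o['t'],imaging.calibration('top')['cx'],imaging.calibration('wrist')['cx'],imaging.calibration('wrist')['cy'])
E
```

```text
TCP [211. 301.] grasp [211. 320.]
0.523 [206. 268.] [207. 247.]
0.548 [211. 320.] [211. 295.]
0.573 [215. 366.] [214. 337.]
(210, 252) [0.51628244 0.15561423 0.0705    ] [0.52539679 0.15475861 0.0445    ]
(210, 262) [0.52062361 0.15526782 0.0705    ] [0.53050662 0.15435085 0.0445    ]
(188, 247) [0.51344586 0.14688783 0.0705    ] [0.52205795 0.14448708 0.0445    ]
(232, 247) [0.51483448 0.16467692 0.0705    ] [0.52369246 0.16542597 0.0445    ]
4.5 276.9325134252071 279.92401970539316 212.95073568676946
```

```bash
python3 - <<'E'
from h import *
o=sensors.get_obs();p=o['tool_pos']
s=lambda P:((proj('scene',P)-[180,170])*400/130+[400,0]).round()
print('TCP',s(p),s(p+[0,0,.02]),s(p+[0,.011,0]))
for x in(.523,.573):
  print(s([x,.1583,.0705]),s([x,.1583,.0445]),s([x,.1483,.0705]))
for l in((.5007,.2181,.045),(.657,.2083,.054)):print(s(l))
im=cv2.imread('pics/g2.png'); 
w=cv2.cvtColor(imaging.camera('wrist'),cv2.COLOR_RGB2BGR)[195:330,230:330]
sc=cv2.cvtColor(imaging.camera('scene'),cv2.COLOR_RGB2BGR)[205:255,225:275]
cv2.imwrite('pics/g3.png',np.hstack([cv2.resize(w,(430,580),interpolation=2),cv2.copyMakeBorder(cv2.resize(sc,(360,360),interpolation=2),0,220,0,0,0)]))
E
```

```text
TCP [614. 206.] [613. 186.] [607. 211.]
[634. 193.] [636. 219.] [640. 189.]
[587. 182.] [588. 208.] [593. 178.]
[622. 255.]
[479. 203.]
```

View pics/g3.png

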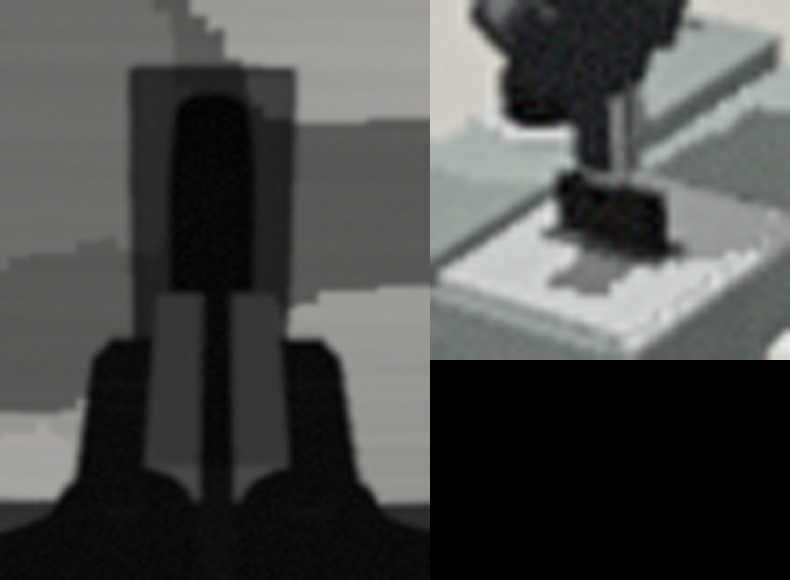

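>>> move_arm(
  targets=[
    [4,0,0,0,0,0,0],
    [4,0,0,0,0,0,0],
    [4,0,0,0,0,0,0],
    [4,0,0,0.4,0,0,0],
    [4,0,0,0.4,0,0,0],
  ],
)

```text
t: 5.22
tool_pos: [0.5482, 0.1535, 0.0454]
tool_rot: [0.039, 0.999, -0.0, -0.0]
contact_force: [0.3, 0.7, -0.5]
finger_gap: 0.469
finger_force: 0.0
```

```bash
python3 - <<'E'
from h import *
o=sensors.get_obs();print(o['contact_force'],o['finger_gap'],o['tool_pos'])
w=cv2.cvtColor(imaging.camera('wrist'),cv2.COLOR_RGB2BGR)[195:330,210:350]
sc=cv2.cvtColor(imaging.camera('scene'),cv2.COLOR_RGB2BGR)[205:255,225:275]
cv2.imwrite('pics/g4.png',np.hstack([cv2.resize(w,(435,420),interpolation=2),cv2.copyMakeBorder(cv2.resize(sc,(360,360),interpolation=2),0,60,0,0,0)]))
E
```

```text
[ 0.33311076  0.73868924 -0.48891081] 0.46906833993685326 [0.54820225 0.15352469 0.04543501]
```

View pics/g4.png

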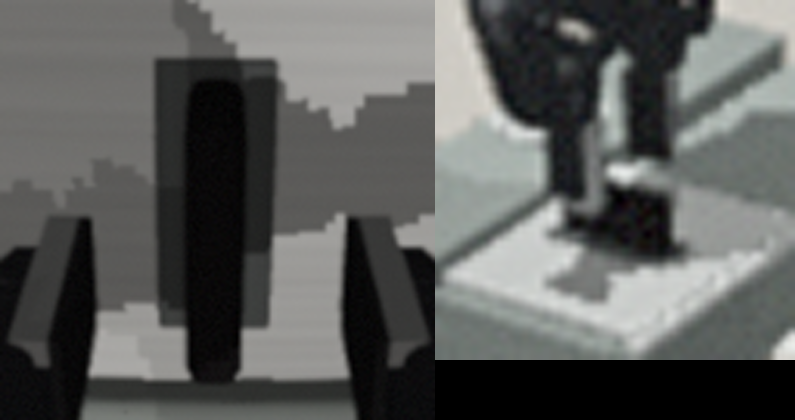

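Pictures show the bar centred between the open fingers, but the finger tips end near the bar's top (about 20 mm higher than the stated TCP). I'll feel downwards in small steps.

>>> move_arm(
  targets=[
    [4,0,0,0.3,0,0,0],
    [4,0,0,0.5,0,0,0],
    [4,0,0,0.6,0,0,0],
  ],
)

```text
t: 5.7
tool_pos: [0.5484, 0.1536, 0.0397]
tool_rot: [0.039, 0.999, -0.0, -0.0]
contact_force: [-0.1, 0.2, 0.4]
finger_gap: 0.469
finger_force: 0.0
```

>>> move_arm(
  targets=[
    [4,0,0,0.2,0,0,0],
    [0,0,0,0.2,0,0,0],
    [0,0,0,0.2,0,0,0],
    [0,0,0,0.2,0,0,0],
    [0,0,0,0.2,0,0,0],
  ],
)

```text
t: 6.32
tool_pos: [0.5485, 0.1529, 0.0381]
tool_rot: [0.039, 0.999, -0.001, -0.0]
contact_force: [-2.4, -5.3, 2.4]
finger_gap: 0.097
finger_force: 41.3
```

>>> move_arm(
  targets=[
    [0,0,-0.3,0,0,0,0],
    [0,0,-0.6,0,0,0,0],
    [0,0,-0.8,0,0,0,0],
  ],
)

```text
t: 6.7
tool_pos: [0.5481, 0.1487, 0.0381]
tool_rot: [0.038, 0.999, 0.003, 0.0]
contact_force: [1.6, 21.3, -0.5]
finger_gap: 0.103
finger_force: 41.1
```

Cover moved 4 mm and stopped hard at 21 N: locked. Back, release, and go over the knob.

>>> move_arm(
  targets=[
    [0,0,0.4,0,0,0,0],
    [0,0,0.8,0,0,0,0],
    [5.5,0,0.8,0,0,0,0],
    [5.5,0,0.8,0,0,0,0],
    [5.5,0,0.8,-2.5,0,0,0],
    [5.5,0,0.8,-6,0,0,0],
    [5.5,-4,-2,-8,0,0,0],
    [5.5,-7.8,-5.1,-8,0,0,0],
    [5.5,-7.8,-5.1,-8,0,0,0],
  ],
)

```text
t: 7.82
tool_pos: [0.6235, 0.0862, 0.1175]
tool_rot: [0.041, 0.999, -0.0, 0.0]
contact_force: [-1.0, 0.5, 0.3]
finger_gap: 0.641
finger_force: 0.0
```

```bash
python3 - <<'E'
from h import *
o=sensors.get_obs();print(o['t'],o['contact_force'],o['finger_gap'],o['tool_pos'])
print('knob px if at tool xy',proj('wrist',np.r_[o['tool_pos'][:2],.078]),proj('wrist',np.r_[o['tool_pos'][:2]+[.017,0],.078]),proj('wrist',np.r_[o['tool_pos'][:2]-[.017,0],.078]))
w=cv2.cvtColor(imaging.camera('wrist'),cv2.COLOR_RGB2BGR)
cv2.imwrite('pics/k1.png',cv2.resize(w[180:320,190:370],(771,600),interpolation=2))
E
```

```text
7.825 [-0.96256275  0.51998806  0.30839215] 0.6407429813097857 [0.62351138 0.08615092 0.11748282]
knob px if at tool xy [279.67443533 229.57441306] [281.63321875 251.76861329] [277.60657785 206.07805137]
```

View pics/k1.png

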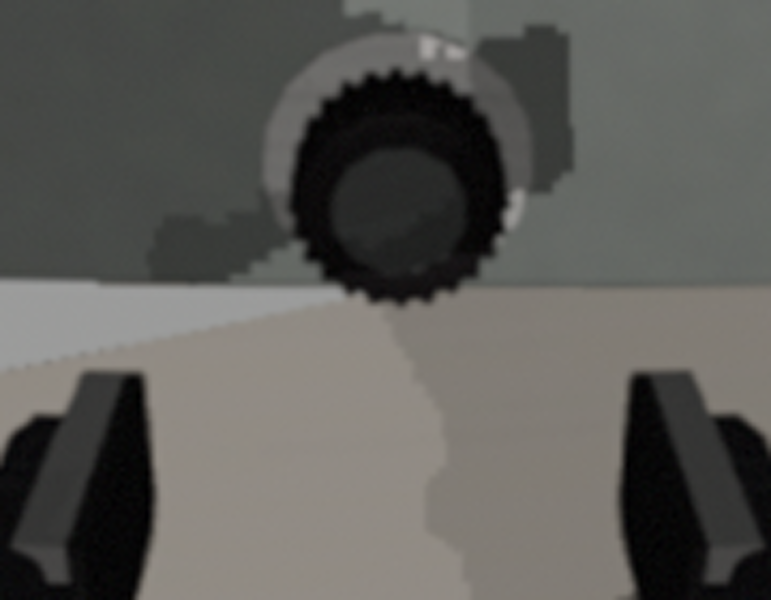

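>>> move_arm(
  targets=[
    [5.5,0.13,0.28,4,0,0,0],
    [5.5,0.13,0.28,6.5,0,0,0],
    [5.5,0.13,0.28,7.7,0,0,0],
    [2,0.13,0.28,7.7,0,0,0],
    [2,0.13,0.28,7.7,0,0,0],
    [2,0.13,0.28,7.7,0,0,0],
    [2,0.13,0.28,7.7,0,0,0],
  ],
  squeeze=45,
)

```text
t: 8.75
tool_pos: [0.6197, 0.0887, 0.0414]
tool_rot: [0.04, 0.999, -0.003, -0.001]
contact_force: [-4.7, -13.0, -3.2]
finger_gap: 0.376
finger_force: 45.1
```

>>> move_arm(
  targets=[
    [2,0.1,-0.15,0,0,0,10],
    [2,0.1,-0.15,0,0,0,20],
    [2,0.1,-0.15,0,0,0,30],
    [2,0.1,-0.15,0,0,0,40],
    [2,0.1,-0.15,0,0,0,50],
    [2,0.1,-0.15,0,0,0,60],
    [2,0.1,-0.15,0,0,0,70],
    [2,0.1,-0.15,0,0,0,80],
    [2,0.1,-0.15,0,0,0,89],
    [2,0.1,-0.15,0,0,0,89],
    [2,0.1,-0.15,0,0,0,89],
  ],
)

```text
t: 10.12
tool_pos: [0.6224, 0.0907, 0.0416]
tool_rot: [0.728, 0.685, 0.003, 0.002]
contact_force: [16.1, 2.1, -17.2]
finger_gap: 0.366
finger_force: 46.1
```

>>> move_arm(
  targets=[
    [5.5,0,0,0,0,0,0],
    [5.5,0,0,0,0,0,0],
    [5.5,0,0,-1,0,0,0],
    [5.5,0,0,-5,0,0,-5],
    [4,1,-2,-7,0,0,-15],
    [4,3,-4,-7,0,0,-25],
    [4,5.87,-7.74,-7,0,0,-35],
    [4,5.87,-7.74,-7,0,0,-45],
    [4,5.87,-7.74,-7,0,0,-55],
    [4,5.87,-7.74,-7,0,0,-65],
    [4,5.87,-7.74,-7,0,0,-75],
    [4,5.87,-7.74,-7,0,0,-85],
    [4,5.87,-7.74,-7,0,0,-89],
    [4,5.87,-7.74,-5,0,0,-89],
    [4,5.87,-7.74,-5,0,0,-89],
  ],
)

```text
t: 12.0
tool_pos: [0.5444, 0.1534, 0.0889]
tool_rot: [0.04, 0.999, -0.0, -0.002]
contact_force: [0.6, 0.4, -0.0]
finger_gap: 0.469
finger_force: 0.0
```

>>> move_arm(
  targets=[
    [4,-0.35,0,3,0,0,0],
    [4,-0.35,0,4.6,0,0,0],
    [4,-0.35,0,5.3,0,0,0],
    [0,-0.35,0,5.3,0,0,0],
    [0,-0.35,0,5.3,0,0,0],
    [0,-0.35,0,5.3,0,0,0],
    [0,-0.35,-0.3,5.3,0,0,0],
    [0,-0.35,-0.6,5.3,0,0,0],
    [0,-0.35,-0.9,5.3,0,0,0],
  ],
)

```text
t: 13.12
tool_pos: [0.549, 0.1445, 0.0389]
tool_rot: [0.039, 0.999, 0.001, 0.001]
contact_force: [-2.5, 1.5, 6.3]
finger_gap: 0.099
finger_force: 45.7
```

>>> move_arm(
  targets=[
    [0,0,-2,-0.1,0,0,0],
    [0,0,-4,-0.1,0,0,0],
    [0,0,-6,-0.1,0,0,0],
    [0,0,-8,-0.1,0,0,0],
    [0,0,-9.3,-0.1,0,0,0],
    [0,0,-9.8,-0.1,0,0,0],
    [0,0,-9.9,-0.1,0,0,0],
    [0,0,-10,-0.1,0,0,0],
  ],
)

```text
t: 14.12
tool_pos: [0.5405, 0.047, 0.0389]
tool_rot: [0.038, 0.999, 0.003, -0.0]
contact_force: [-1.2, 16.6, 2.8]
finger_gap: 0.098
finger_force: 45.5
```

>>> move_arm(
  targets=[
    [4,0,0.2,0,0,0,0],
    [4,0,0.2,0,0,0,0],
    [5,0,0.2,-3,0,0,0],
    [5,0,0,-8,0,0,0],
    [5,-1,-6,-8,0,0,0],
    [5,-2,-12,-8,0,0,0],
    [5,-3,-18,-6,0,0,0],
    [5,-4.3,-24.3,-5,0,0,0],
    [5,-4.3,-24.3,-5,0,0,0],
    [5,-4.3,-24.3,-5,0,0,0],
  ],
)

```text
t: 15.38
tool_pos: [0.5645, -0.2015, 0.0889]
tool_rot: [0.04, 0.999, -0.0, -0.0]
contact_force: [-1.0, 0.5, -0.7]
finger_gap: 0.586
finger_force: 0.0
```

```bash
python3 - <<'E'
from h import *
o=sensors.get_obs();print(o['t'],o['contact_force'],o['finger_gap'],o['tool_pos'])
w=cv2.cvtColor(imaging.camera('wrist'),cv2.COLOR_RGB2BGR)
for q in nets.outline_of('wrist','weight_mid')[:2]:
    r=q['rect'];c=((r[0]+r[2])/2,(r[1]+r[3])/2);P=atz('wrist',c,.016);print(q['p'],r,P,totool(np.r_[P[:2],o['tool_pos'][2]]-o['tool_pos']))
imaging.camera('top'); t=nets.outline_of('top','cover_grip')[:1]
print([ (q['p'],q['rect']) for q in t])
cv2.imwrite('pics/wt1.png',cv2.resize(w[150:340,160:400],(757,600),interpolation=2))
E
```

```text
15.375 [-1.03884971  0.54846583 -0.66201115] 0.5860918996217267 [ 0.56447725 -0.20153468  0.08888521]
0.61 [264.7, 194.7, 288.8, 231.4] [ 0.5644411  -0.20261053  0.016     ] [-4.69962782e-03 -1.07542270e-01  2.30840656e-05]
[(0.83, [243.9, 185.9, 287.5, 223.5])]
```

View pics/wt1.png

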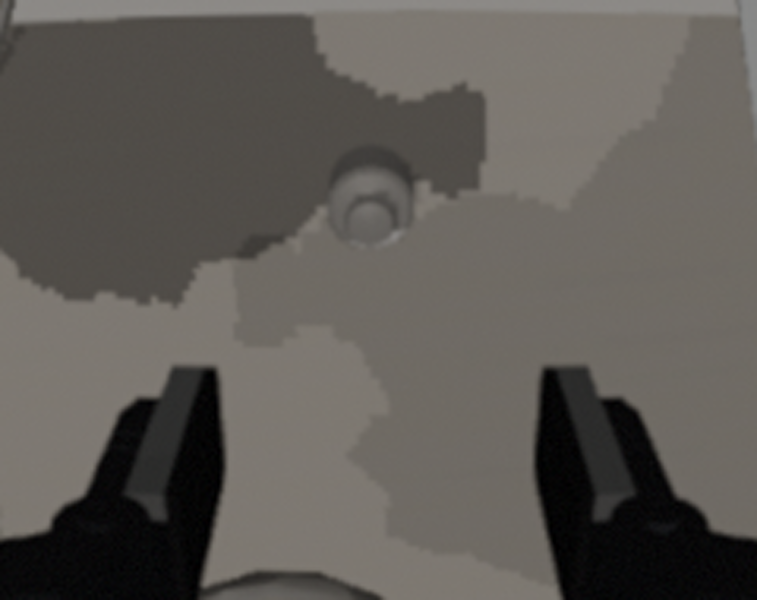

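>>> move_arm(
  targets=[
    [5,0,-0.15,5,0,0,0],
    [5,0,-0.15,8,0,0,0],
    [5,0,-0.15,9,0,0,0],
    [5,0,-0.15,9.6,0,0,0],
    [5,0,-0.15,10,0,0,0],
    [5,0,-0.15,10.2,0,0,0],
    [5,0,-0.15,10.2,0,0,0],
  ],
)

```text
t: 16.45
tool_pos: [0.5648, -0.2029, -0.0126]
tool_rot: [0.039, 0.999, -0.0, 0.0]
contact_force: [0.4, 0.1, -0.2]
finger_gap: 0.583
finger_force: 0.0
```

>>> move_arm(
  targets=[
    [5,0,0,0.3,0,0,0],
    [1,0,0,0.4,0,0,0],
    [1,0,0,0.4,0,0,0],
    [1,0,0,0.4,0,0,0],
    [1,0,0,0.4,0,0,0],
    [1,0,0,0.4,0,0,0],
  ],
  squeeze=25,
)

```text
t: 17.2
tool_pos: [0.5645, -0.2026, -0.017]
tool_rot: [0.039, 0.999, -0.0, -0.0]
contact_force: [-0.9, -0.2, -1.1]
finger_gap: 0.235
finger_force: 25.1
```

>>> move_arm(
  targets=[
    [1,0,0,-2,0,0,0],
    [1,0,0,-7,0,0,0],
    [1,0,3,-12,0,0,0],
    [1,1,8,-12,0,0,0],
    [1,2,13,-12,0,0,0],
    [1,2.5,18,-12,0,0,0],
    [1,3,23,-12,0,0,0],
    [1,4,28,-12,0,0,0],
    [1,4.3,33,-12,0,0,0],
    [1,4.3,35.3,-12,0,0,0],
    [1,4.3,35.3,-12,0,0,0],
    [1,4.3,35.3,-9,0,0,0],
    [1,4.3,35.3,-9,0,0,0],
  ],
)

```text
t: 18.82
tool_pos: [0.5478, 0.1517, 0.0717]
tool_rot: [0.04, 0.999, -0.0, -0.002]
contact_force: [0.3, 0.5, -1.1]
finger_gap: 0.231
finger_force: 25.1
```

```bash
python3 - <<'E'
from h import *
o=sensors.get_obs();print(o['t'],o['contact_force'],o['finger_gap'],o['finger_force'],o['tool_pos'])
w=cv2.cvtColor(imaging.camera('wrist'),cv2.COLOR_RGB2BGR)
sc=cv2.cvtColor(imaging.camera('scene'),cv2.COLOR_RGB2BGR)[170:290,190:310]
cv2.imwrite('pics/p1.png',np.hstack([cv2.resize(w[80:350,140:420],(400,386)),cv2.resize(sc,(386,386),interpolation=2)]))
E
```

```text
18.825 [ 0.32163503  0.51166167 -1.14731287] 0.23079755864313467 25.139014731394127 [0.54783486 0.15170473 0.07173418]
```

View pics/p1.png

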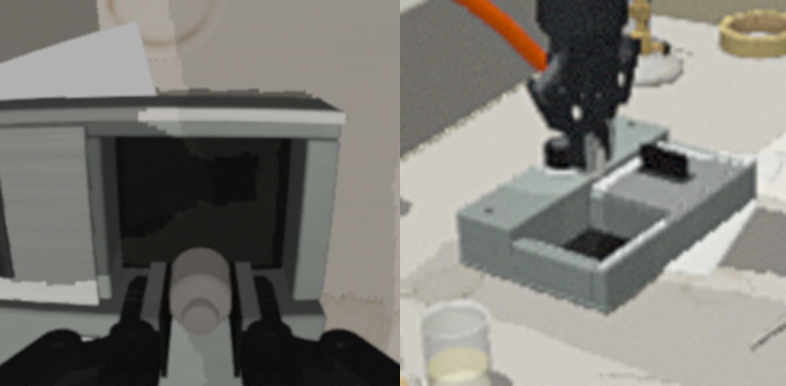

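>>> move_arm(
  targets=[
    [1,0,0.1,4,0,0,0],
    [1,0,0.1,6.5,0,0,0],
    [1,0,0.1,7.6,0,0,0],
    [1,0,0.1,8.0,0,0,0],
    [1,0,0.1,8.2,0,0,0],
    [1,0,0.1,8.25,0,0,0],
    [1,0,0.1,8.25,0,0,0],
  ],
)

```text
t: 19.8
tool_pos: [0.5498, 0.1536, -0.0089]
tool_rot: [0.039, 0.999, -0.0, 0.0]
contact_force: [0.1, -1.1, -1.6]
finger_gap: 0.236
finger_force: 25.1
```

>>> move_arm(
  targets=[
    [1,0,0,0.1,0,0,0],
    [1,0,0,0.2,0,0,0],
    [1,0,0,0.25,0,0,0],
    [1,0,0,0.25,0,0,0],
  ],
)

```text
t: 20.3
tool_pos: [0.5495, 0.1536, -0.0116]
tool_rot: [0.039, 0.999, -0.0, 0.0]
contact_force: [-2.2, 0.7, 4.3]
finger_gap: 0.235
finger_force: 25.6
```

>>> move_arm(
  targets=[
    [3.6,0,0,0,0,0,0],
    [3.6,0,0,0,0,0,0],
    [3.6,0,0,0,0,0,0],
    [3.6,0,0,-2,0,0,0],
    [3.6,0,0,-6,0,0,0],
    [3.6,0,0,-9,0,0,0],
    [4,0,-5,-9,0,0,0],
    [4,0,-10.7,-9,0,0,0],
    [4,0,-10.7,-9,0,0,0],
    [4,0,-10.7,-9,0,0,0],
  ],
  squeeze=40,
)

```text
t: 21.55
tool_pos: [0.5414, 0.047, 0.0791]
tool_rot: [0.039, 0.999, 0.0, 0.001]
contact_force: [0.4, 0.0, 0.4]
finger_gap: 0.467
finger_force: 0.0
```

```bash
python3 - <<'E'
from h import *
o=sensors.get_obs();print(o['t'],o['contact_force'],o['finger_gap'],o['tool_pos'])
w=cv2.cvtColor(imaging.camera('wrist'),cv2.COLOR_RGB2BGR)
print('well',proj('wrist',[.549,.153,.0215]),[(q['p'],q['rect']) for q in nets.outline_of('wrist','weight_mid')[:2]])
sc=cv2.cvtColor(imaging.camera('scene'),cv2.COLOR_RGB2BGR)[170:290,190:310]
cv2.imwrite('pics/p2.png',np.hstack([cv2.resize(w[80:350,160:440],(400,386)),cv2.resize(sc,(386,386),interpolation=2)]))
E
```

```text
21.55 [0.37616952 0.01548508 0.43589303] 0.4666355740295467 [0.54141158 0.04704193 0.07911915]
well [414.82654985 219.45106986] [(0.68, [401.0, 203.3, 429.1, 233.8])]
```

View pics/p2.png

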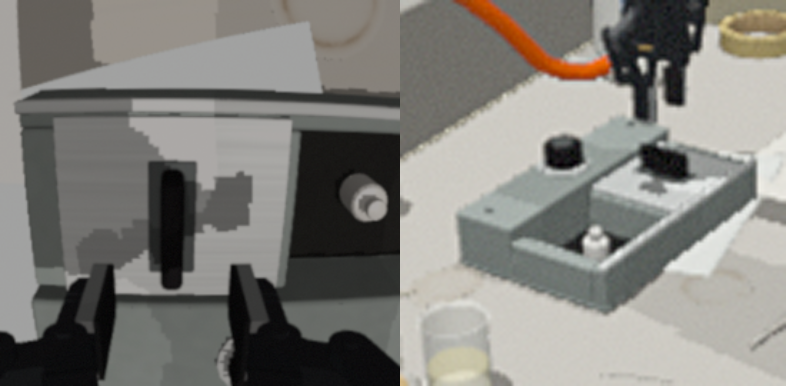

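The weight stands upright in the middle of the well; the cover is fully open. Now shut it.

>>> move_arm(
  targets=[
    [4,0,0,2,0,0,0],
    [4,0,0,3.6,0,0,0],
    [4,0,0,4.15,0,0,0],
    [0,0,0,4.15,0,0,0],
    [0,0,0,4.15,0,0,0],
    [0,0,0,4.15,0,0,0],
    [0,0,0,4.15,0,0,0],
    [0,0,2,4.1,0,0,0],
    [0,0,4,4.1,0,0,0],
    [0,0,6,4.1,0,0,0],
    [0,0,8,4.1,0,0,0],
    [0,0,9.5,4.1,0,0,0],
    [0,0,10.3,4.1,0,0,0],
    [0,0,10.6,4.1,0,0,0],
    [0,0,10.8,4.1,0,0,0],
    [0,0,10.8,4.1,0,0,0],
  ],
)

```text
t: 23.7
tool_pos: [0.5503, 0.1527, 0.0369]
tool_rot: [0.04, 0.999, -0.003, 0.001]
contact_force: [5.0, -14.6, -6.0]
finger_gap: 0.103
finger_force: 41.3
```

>>> move_arm(
  targets=[
    [4,0,-0.05,0,0,0,0],
    [4,0,-0.1,0,0,0,0],
    [4,0,-0.2,0,0,0,0],
    [4,0,-0.2,-3,0,0,0],
    [4,0,-0.2,-8,0,0,0],
    [4,0,-0.2,-14,0,0,0],
    [4,0,-0.2,-16,0,0,0],
    [4,0,-0.2,-16,0,0,0],
  ],
)

```text
t: 24.7
tool_pos: [0.5503, 0.1529, 0.1989]
tool_rot: [0.039, 0.999, 0.0, 0.002]
contact_force: [-0.1, -0.1, -1.4]
finger_gap: 0.467
finger_force: 0.0
```

```bash
python3 - <<'E'
from h import *
o=sensors.get_obs();print(o['t'],o['contact_force'],o['tool_pos'])
def seg(im,P,cal):  # black bar centroid near expected position
    u,v=proj('wrist',P,cal).astype(int); g=im[v-35:v+35,u-30:u+30].max(2); ys,xs=np.nonzero(g<35); return xs.mean()+u-30,ys.mean()+v-35,len(xs)
for f in ('now','w1'):
    pass
cal=imaging.calibration('wrist');w=imaging.camera('wrist')
b=seg(w,[.5487,.153,.0705],cal);print(b,atz('wrist',b[:2],.0705,cal),proj('wrist',[.5487,.153,.0705],cal))
print([(q['p'],q['rect']) for q in nets.outline_of('wrist','weight_mid')[:2]])
imaging.camera('top');print([(q['p'],q['rect']) for q in nets.outline_of('top','cover_grip')[:1]])
E
```

```text
24.7 [-0.13863608 -0.05511651 -1.40740433] [0.55034191 0.15294171 0.19888685]
(np.float64(280.2409638554217), np.float64(186.57078313253012), 664) [0.54340561 0.15394411 0.0705    ] [279.6779411  192.05660904]
[]
[(0.62, [207.1, 155.2, 297.8, 229.7])]
```

```bash
python3 -c "
from plant import job_done; print(job_done())"
```

```text
the job is handed in; nothing more can be done
None
```

I handed the job in at about 25 s: the cover was locked, so I turned the knob 89° to free it, slid it fully open, stood the weight upright in the well and slid the cover shut against its stop.

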